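Nest the bell set on its display stand

ROBOT

A 7-joint arm with a two-finger parallel gripper is mounted at the origin on the work surface. World frame = base frame: x ahead of the robot, y to its left, z up, the work surface at z = 0. Lengths are in m, angles in rad, forces in N, time in s.
With the tool pointing down it reaches from about 0.425 to 0.875 m from the base axis. Payload 9.9 kg.
Tool frame: the origin (TCP) lies midway between the tips of the shut fingers; the grasp point (between the pads) lies 19 mm behind it (bot.grip_point_offset is the distance from the TCP to the grasp point, in m); z points along the fingers, y is the line along which they close (so a half turn about z gives the same grasp; the last joint's range is limited). The gripper opens to 85 mm and grips with 20 to 120 N. Pads are 22 mm wide; open, the fingers measure 114 mm over their backs; the gripper's body (76 mm by 85 mm) begins 54 mm behind the grasp point. The pads swing forward as they close: fully open they stand 13 mm farther back than shut.
Start: joints at [-1.2, 0.576, 0.025, 1.437, -0.015, 1.129, -0.057], TCP at [0.297, 0.606, 0.231] pointing down, gripper open.
Joint ranges: [-2.76, 2.76], [-0.34, 2.15], [-1.52, 1.57], [0.19, 2.46], [-1.09, 4.23], [0.17, 1.99], [-2.82, 2.82]. Speed limits (rad/s): [2.22, 2.22, 3.01, 3.01, 3.14, 3.14, 3.14].

INTERFACE

Orientations are given as a rotation vector (axis times angle).
In Python, from station import sensors, imaging, workorder, bot gives the robot as it stands.
- The arm moves only by the tool send_rows, never from a script. Its argument "targets" is a list of rows, each a list of 2 entries, a list of its own where there are three numbers: the shift along the tool's x, y, z in m, then the turn about the tool's z in degrees. A call has 1 to 10 rows; each row is the pose to reach, as a shift and turn from the pose commanded when the call began, along the tool's axes at that moment; what a row does not reach only later rows make up. A row lasts 1/8 s, in which the tool goes at most 62.5 mm and 10.7 degrees, less where a joint would pass 70% of its speed; a pose out of reach is approached as far as the arm can. A call with a gripper value outside its range is refused whole. "hand" is the finger opening in m, from 0 to 0.0854, set as the call begins (left out, the last holds). The fingers move at their own pace and stop on an object; the grip force is fixed at half the most. Time passes only in rows, so rows that repeat a pose let the fingers close. It gives the time, the measured TCP pose, the force, the opening and the grip force at its end, in the units of the state.
- sensors.read_state(): the state, without advancing time (a new reading comes with each control period).
- imaging.camera(name): name is "scene" or "top" or "wrist"; returns the picture (420x560x3 uint8, red, green, blue); there is no depth.
- imaging.camera_params(name): a dict with "fx", "fy", "cx", "cy" (pixels), "distortion" ([k1, k2, p1, p2, k3] as OpenCV has them; the pictures are not rectified), "pose" (4x4, takes a point from camera to world coordinates); the wrist camera has in their place "T_tool_cam" (4x4, takes a point from camera to tool coordinates, whose origin is the TCP and whose axes are the flange's). Camera axes: x right, y down, z forward; pixel columns grow to the right and rows downward; lengths in m; the calibration is good to about 2 mm. A picture is of the moment at which its call begins: read the wrist's pose just before it. camera_params takes no time and is no camera call.
- workorder.close_job(): hands the job in; it is judged then, once.
The state is a dict: "clock": time; "joints": joint angles; "joint_velocities": joint speeds; "joint_efforts": joint torques, N m; "tcp_pos": TCP position; "eef_rot": TCP orientation; "contact_force": force on the tool from outside, world axes, zero at the start; "moment": the same for the moment, N m; "opening": finger opening in m; "grasp_force": force on a finger pad.
Only numpy, scipy, OpenCV 4.12 (cv2) and the standard library are available. Lean on these libraries where they do the work, as an engineer would, in place of code of your own. Each camera call takes 0.05 s, during which the arm holds its last target. There are 200 camera calls.

TASK

Set up the nested bell set for the show: put the dark wooden stand flat in the middle of the green mat (not the blue one), then the copper bell centred over its peg, then the brass bell over the copper one, and last the steel bell over the brass one, all mouth down and centred on the stand. Lower each bell until it stands upright on the stand before letting go (do not drop it). Leave the black iron bell and the red rivet tin where they are.

Things in the scene. Friction and masses are not known exactly. Their poses are not given: they have to be found in the camera images.
- green_mat: Fixed round green mat, diameter 160, 4 mm thick, where the set is to be built. Origin: centre of its underside, on the table top (z = 0).
- blue_mat: Fixed round blue mat, same size (diameter 160, 4 thick); not used. Origin: centre of its underside.
- stand_center (a point): Loose display stand: a dark wooden disc, diameter 124, 16 thick, with a pale round peg in the middle of its top, diameter 16, rising 34 above the disc (total height 50). Grip it by the peg. This point is on its axis, 25 above its underside; z up. 0.2 kg.
- copper_bell_center (a point): Small copper bell, mouth down: hollow tapering shell open below, outer diameter 50 at the mouth, 40 at the flat crown 46 above the rim, wall 3 (inside height 43). On the crown a rigid strap loop to grip: 26 high (top 72 above the rim), 24 wide along the bell's y, 10 thick along its x, centred. This point: on the axis, 36 above the rim; z up. About 0.12 kg. Fits over the peg.
- brass_bell_center (a point): Middle, brass (yellow) bell, mouth down: hollow tapering shell open below, outer diameter 72 at the mouth, 52 at the flat crown 79 above the rim, wall 3 (inside height 76). On the crown a rigid strap loop to grip: 26 high (top 105 above the rim), 24 wide along the bell's y, 10 thick along its x, centred. This point: on the axis, 52.5 above the rim; z up. About 0.25 kg. Fits over the copper bell.
- steel_bell_center (a point): Large, bright steel bell, mouth down: hollow tapering shell open below, outer diameter 94 at the mouth, 72 at the flat crown 112 above the rim, wall 3 (inside height 109). On the crown a rigid strap loop to grip: 26 high (top 138 above the rim), 24 wide along the bell's y, 10 thick along its x, centred. This point: on the axis, 69 above the rim; z up. About 0.45 kg. Fits over the brass bell.
- iron_bell_center (a point): Black iron bell, mouth diameter 64, crown 85 high, 111 with its strap; a bystander to leave alone. This point is on its axis, 55.5 above the table.
- rivet_tin_center (a point): Small closed round tin with a red label, diameter 44, 50 high; a bystander to leave alone. This point is its centre, 25 above the table.

How it is judged:
On the way, in this order (a step that is already met when the one before it is completed fails the run):
1. the wooden stand lies flat and centred on the green mat, let go (horizontal distance between stand_center and green_mat below 0.015 m and height (world z) of stand_center between 0.026 and 0.032 m and angle between stand_center's own z axis and vertical below 0.06 rad and contact force between the fingers and stand below 0.05 N and linear speed of stand below 0.03 m/s), for 0.2 s.
2. the copper bell stands centred on the stand, over its peg, let go (horizontal distance between copper_bell_center and stand_center below 0.01 m and height (world z) of copper_bell_center between 0.052 and 0.06 m and angle between copper_bell_center's own z axis and vertical below 0.06 rad and contact force between the fingers and copper_bell below 0.05 N and linear speed of copper_bell below 0.03 m/s), for 0.2 s.
3. the brass bell stands on the stand, over the copper bell, let go (horizontal distance between brass_bell_center and stand_center below 0.012 m and height (world z) of brass_bell_center between 0.0685 and 0.0765 m and angle between brass_bell_center's own z axis and vertical below 0.06 rad and contact force between the fingers and brass_bell below 0.05 N and linear speed of brass_bell below 0.03 m/s), for 0.2 s.
4. the steel bell stands on the stand, over the brass bell, let go (horizontal distance between steel_bell_center and stand_center below 0.012 m and height (world z) of steel_bell_center between 0.085 and 0.093 m and angle between steel_bell_center's own z axis and vertical below 0.06 rad and contact force between the fingers and steel_bell below 0.05 N and linear speed of steel_bell below 0.03 m/s), for 0.2 s.
At the end, for the whole second after the job is handed in: Stand flat on the green mat, axes within 15 mm; on its disc stand the copper bell (within 10 mm of the stand's axis), over it the brass and over that the steel bell (within 12 mm), every rim down on the disc within 4 mm, upright within 3 degrees; all released and at rest (all of step 1 and all of step 2 and all of step 3 and all of step 4); the robot touches nothing.
It fails at once if the iron bell is shifted by more than 15 mm (distance of iron_bell_center from where it was at the start of the episode above 0.015 m).
It fails at once if the rivet tin is shifted by more than 15 mm (distance of rivet_tin_center from where it was at the start of the episode above 0.015 m).
It fails at once if the copper bell is dropped onto the set (falls freely faster than 0.6 m/s) (horizontal distance between copper_bell_center and stand_center below 0.03 m and linear speed of copper_bell above 0.6 m/s and contact force between the fingers and copper_bell below 0.05 N).
It fails at once if the brass bell is dropped onto the set (falls freely faster than 0.6 m/s) (horizontal distance between brass_bell_center and stand_center below 0.03 m and linear speed of brass_bell above 0.6 m/s and contact force between the fingers and brass_bell below 0.05 N).
It fails at once if the steel bell is dropped onto the set (falls freely faster than 0.6 m/s) (horizontal distance between steel_bell_center and stand_center below 0.03 m and linear speed of steel_bell above 0.6 m/s and contact force between the fingers and steel_bell below 0.05 N).
It also fails if it takes over 104 s, if anything falls off the work surface, if the arm or the gripper's body presses on something with over 40 N, if the wrist force passes 120 N, or if a joint passes its speed limit or range.

## Working session

There is one attempt and no reset: what is moved stays moved. The work goes in short steps, Python scripts to look and compute and a tool call to move; the robot and the scene stay as the last step left them, time stands still between calls to the robot, and variables do not carry over. Pictures are saved under pics/ and viewed, at most 14 in all, crops included, and the job is handed in when it is done.

Besides the shell and the picture viewer there is one more tool, called after ">>>" in YAML: its name, and indented under it one key for each argument. send_rows: Moves the arm, as the interface text tells. Its arguments: {"type":"object","properties":{"targets":{"type":"array","items":{"type":"array"}},"hand":{"type":"number"}},"required":["targets"]}

```bash
mkdir -p pics; python3 - <<'E'
from station import sensors, imaging, bot
import cv2
s=sensors.read_state();print(s);print(bot.grip_point_offset)
for n in("top","scene"):
    cv2.imwrite(f"pics/{n}0.png",imaging.camera(n)[:,:,::-1]);print(imaging.camera_params(n))
print(imaging.camera_params("wrist"))
E
```

```text
{'clock': 0.0, 'joints': array([-1.19981007,  0.576528  ,  0.02484873,  1.43795495, -0.01500447,
        1.12900346, -0.05651731]), 'joint_velocities': array([-0.00033268, -0.000587  ,  0.00122149, -0.001841  ,  0.00123658,
        0.0011784 , -0.00108966]), 'joint_efforts': array([-1.44612757e-03, -7.65767455e+01,  2.25034006e+00, -2.85965377e+01,
        1.54478982e-02,  1.25947525e-02, -3.28089300e-05]), 'tcp_pos': array([0.29629452, 0.60595985, 0.23042897]), 'eef_rot': array([-7.08152593e-01, -3.06043135e+00,  2.64306943e-03]), 'contact_force': array([0.19634553, 0.32755697, 0.73913913]), 'moment': array([ 0.00929676, -0.02919353,  0.00603954]), 'grasp_force': 0.0, 'opening': 0.0853374672431454}
0.0187
{'fx': 420.7171754496726, 'fy': 420.7171754496726, 'cx': 280.5255998680733, 'cy': 208.7233234704249, 'distortion': array([0.01760737, 0.        , 0.        , 0.        , 0.        ]), 'pose': array([[-0.02158078, -0.99921596,  0.03319248,  0.48879382],
       [-0.99947889,  0.02076552, -0.02471322,  0.01614267],
       [ 0.02400458, -0.03370851, -0.99914339,  1.21764677],
       [ 
[... 340 characters left out ...]
  0.3726268 , -0.41859048],
       [ 0.0085367 , -0.76969233, -0.63835793,  0.80529552],
       [ 0.        ,  0.        ,  0.        ,  1.        ]])}
{'fx': 363.31914631570373, 'fy': 363.31914631570373, 'cx': 278.91227111358165, 'cy': 212.15828780124622, 'distortion': array([-0.08376576,  0.        ,  0.        ,  0.        ,  0.        ]), 'T_tool_cam': array([[ 3.21292504e-04, -9.53775129e-01, -3.00521046e-01,
         7.64957940e-02],
       [ 9.99999936e-01,  2.59863902e-04,  2.44378081e-04,
        -4.01323849e-04],
       [-1.54987164e-04, -3.00521106e-01,  9.53775152e-01,
        -1.42602340e-01],
       [ 0.00000000e+00,  0.00000000e+00,  0.00000000e+00,
         1.00000000e+00]])}
```

View pics/top0.png

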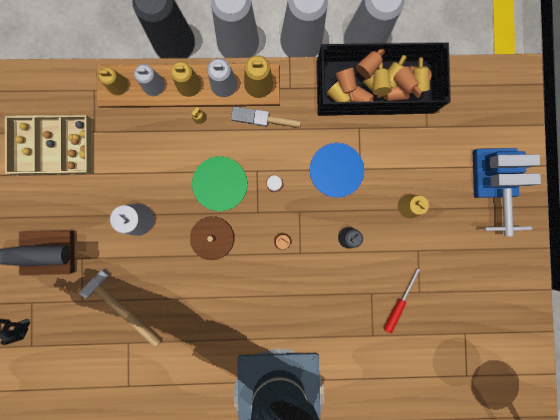

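View pics/scene0.png

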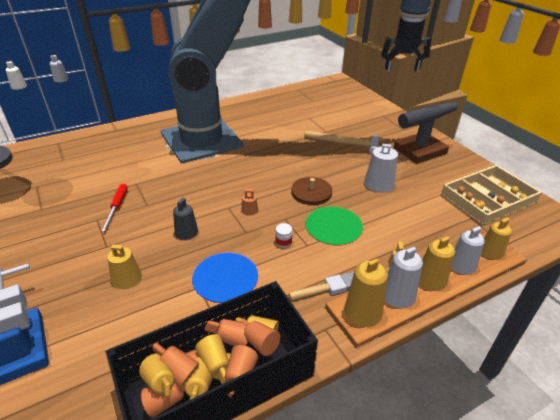

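The top view shows the green mat near (219,183), stand peg (210,239), copper (283,242), brass (419,205), steel (124,219), iron (350,238) and tin (275,184). I'll enlarge the targets.

```bash
cat > h.py <<'E'
from station import sensors, imaging
import cv2, numpy as np
from scipy.spatial.transform import Rotation as R
def campose(n):
    p=imaging.camera_params(n)
    if n!="wrist": return p,p["pose"]
    s=sensors.read_state();T=np.eye(4);T[:3,:3]=R.from_rotvec(s["eef_rot"]).as_matrix();T[:3,3]=s["tcp_pos"]
    return p,T@p["T_tool_cam"]
def K(p): return np.array([[p["fx"],0,p["cx"]],[0,p["fy"],p["cy"]],[0,0,1]])
def world(n,uv,z):
    p,T=campose(n)
    q=cv2.undistortPoints(np.array([[uv]],float),K(p),p["distortion"])[0,0]
    d=T[:3,:3]@[q[0],q[1],1]; o=T[:3,3]; return o+d*(z-o[2])/d[2]
def pix(n,X):
    p,T=campose(n); Ti=np.linalg.inv(T)
    return cv2.projectPoints(np.array([X],float),cv2.Rodrigues(Ti[:3,:3])[0],Ti[:3,3],K(p),p["distortion"])[0][0,0]
def shift(xy,z,s=None):
    s=s or sensors.read_state()
    return R.from_rotvec(s["eef_rot"]).as_matrix().T@(np.array([xy[0],xy[1],z])-s["tcp_pos"])
E
python3 - <<'E'
from h import *
im=cv2.imread("pics/top0.png")
t=[]
for u,v in((211,238),(283,242),(419,205),(124,219)):
    t.append(cv2.resize(im[v-25:v+25,u-30:u+30],(360,300),interpolation=cv2.INTER_CUBIC))
cv2.imwrite("pics/c0.png",np.vstack([np.hstack(t[:2]),np.hstack(t[2:])]))
hsv=cv2.cvtColor(im,cv2.COLOR_BGR2HSV)
m=cv2.inRange(hsv,(50,120,60),(75,255,255));n,l,st,c=cv2.connectedComponentsWithStats(m)
i=1+st[1:,4].argmax();print(c[i],st[i]);print("green",world("top",c[i],.004))
for nm,uv,z in(("stand",(210,239),.05),("copper",(283,242),.072),("brass",(419,205),.105),("steel",(124,219),.138),("iron",(350,238),.111),("tin",(275,184),.05)):
    w=world("top",uv,z);print(nm,w.round(3),np.hypot(*w[:2]))
s=sensors.read_state();print(R.from_rotvec(s["eef_rot"]).as_matrix().round(3))
E
```

```text
[219.2566296 183.4439692] [ 192  157   55   54 2338]
green [0.60565332 0.161121   0.004     ]
stand [0.448 0.184 0.05 ] 0.4842464854635342
copper [ 0.436 -0.017  0.072] 0.43655880353448245
brass [ 0.528 -0.38   0.105] 0.6508126647031854
steel [0.507 0.387 0.138] 0.6378131963387798
iron [ 0.445 -0.193  0.111] 0.4845250635743894
tin [0.597 0.001 0.05 ] 0.5967133856688774
[[-0.898  0.439 -0.001]
 [ 0.439  0.898 -0.001]
 [-0.    -0.001 -1.   ]]
```

View pics/c0.png

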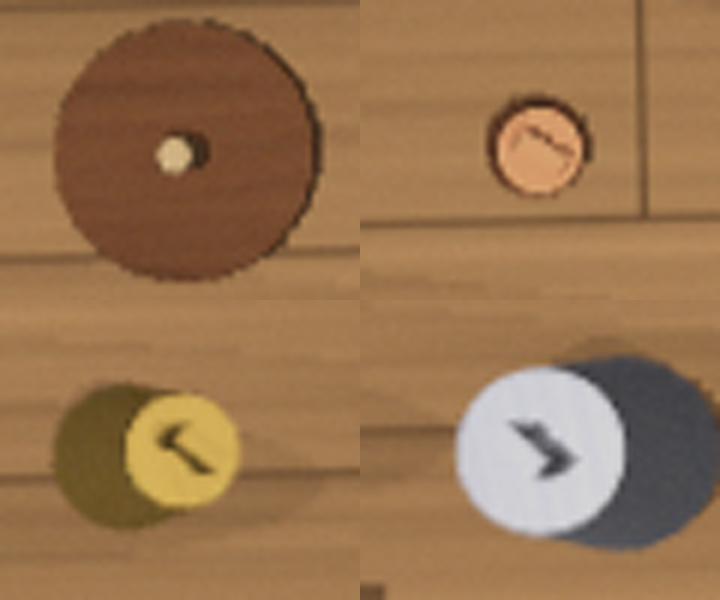

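Peg at crop (174,154), crown centres: copper (541,150), brass (182,450), steel (540,450). The strap directions need a close wrist look. Going above the stand.

>>> send_rows:
  targets:
    - [[-0.32,-0.31,0.07],0]
    - [[-0.32,-0.31,0.07],0]
    - [[-0.32,-0.31,0.07],0]
    - [[-0.32,-0.31,0.07],0]
    - [[-0.32,-0.31,0.07],0]
    - [[-0.32,-0.31,0.07],0]
    - [[-0.32,-0.31,0.07],0]
    - [[-0.32,-0.31,0.07],0]
    - [[-0.32,-0.31,0.07],0]
    - [[-0.32,-0.31,0.07],0]
  hand: 0.06

```text
clock: 1.35
tcp_pos: [0.4474, 0.1893, 0.1614]
eef_rot: [-0.705, -3.061, -0.001]
contact_force: [0.0, 0.2, -0.6]
opening: 0.0599
grasp_force: 0.0
```

```bash
python3 - <<'E'
from h import *
cv2.imwrite("pics/w1.png",imaging.camera("wrist")[:,:,::-1])
for nm,uv,z in(("stand",(210,238.7),.05),("copper",(283.2,242),.046),("brass",(419.3,205),.079),("steel",(124,219),.112)):
    w=world("top",uv,z);print(nm,w.round(4))
print(shift(world("top",(210,238.7),.05)[:2],.022), pix("wrist",world("top",(210,238.7),.05)))
E
```

```text
stand [0.4489 0.1836 0.05  ]
copper [ 0.435  -0.0183  0.046 ]
brass [ 0.5289 -0.3906  0.079 ]
steel [0.5073 0.3961 0.112 ]
[-0.00392885 -0.00459859  0.13942135] [273.13208514 212.64749255]
```

View pics/w1.png

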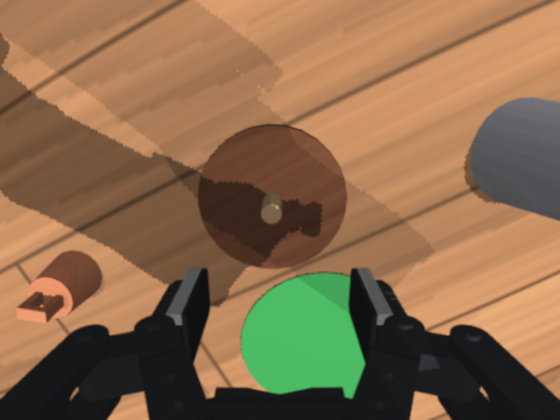

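The peg top shows at (271,214), within 2 px of the prediction. Descend and grip.

>>> send_rows:
  targets:
    - [[-0.005,-0.006,0.06],0]
    - [[-0.005,-0.006,0.11],0]
    - [[-0.005,-0.006,0.138],0]
    - [[-0.005,-0.006,0.138],0]
    - [[-0.005,-0.006,0.138],0]

```text
clock: 2.02
tcp_pos: [0.45, 0.1808, 0.0242]
eef_rot: [0.706, 3.061, 0.001]
contact_force: [0.8, -0.1, 0.9]
opening: 0.0599
grasp_force: 0.0
```

>>> send_rows:
  targets:
    - [[0,0,0],0]
    - [[0,0,0],0]
    - [[0,0,0],0]
    - [[0,0,0],0]
    - [[0,0,0],0]
    - [[0,0,0],0]
  hand: 0.0

```text
clock: 2.78
tcp_pos: [0.4502, 0.1801, 0.0243]
eef_rot: [0.708, 3.059, 0.002]
contact_force: [-0.5, -0.0, 10.2]
opening: 0.0139
grasp_force: 58.3
```

>>> send_rows:
  targets:
    - [[0,0,-0.03],0]
    - [[0,0,-0.03],0]
    - [[0,0,-0.03],0]

```text
clock: 3.15
tcp_pos: [0.4496, 0.1797, 0.0532]
eef_rot: [0.708, 3.061, 0.0]
contact_force: [-0.0, 0.0, -2.4]
opening: 0.0142
grasp_force: 58.6
```

```bash
python3 - <<'E'
from h import *
g=np.array([.6057,.1611]);print(shift(g,.0225+.004))
E
```

```text
[-0.14844912  0.05186352  0.02670677]
```

>>> send_rows:
  targets:
    - [[-0.05,0.017,0],0]
    - [[-0.1,0.035,0],0]
    - [[-0.148,0.052,0],0]
    - [[-0.148,0.052,0],0]
    - [[-0.148,0.052,0.014],0]
    - [[-0.148,0.052,0.022],0]
    - [[-0.148,0.052,0.025],0]
    - [[-0.148,0.052,0.025],0]
    - [[-0.148,0.052,0.025],0]

```text
clock: 4.28
tcp_pos: [0.6033, 0.1616, 0.0284]
eef_rot: [-0.706, -3.058, 0.002]
contact_force: [-6.7, -1.3, 8.0]
opening: 0.0137
grasp_force: 60.0
```

>>> send_rows:
  targets:
    - [[0,0,0],0]
    - [[0,0,0],0]
    - [[0,0,0],0]
    - [[0,0,-0.05],0]
    - [[0,0,-0.1],0]
    - [[0,0,-0.14],0]
    - [[0,0,-0.14],0]
    - [[0,0,-0.14],0]
  hand: 0.05

```text
clock: 5.28
tcp_pos: [0.605, 0.1614, 0.1677]
eef_rot: [-0.708, -3.06, 0.001]
contact_force: [0.1, 0.2, -0.2]
opening: 0.0499
grasp_force: 0.0
```

```bash
python3 - <<'E'
from h import *
cv2.imwrite("pics/w2.png",imaging.camera("wrist")[:,:,::-1])
print(pix("wrist",[.6057,.1611,.004]),pix("wrist",[.6057,.1611,.054]))
E
```

```text
[279.79447304 191.57376762] [279.87640846 208.23738986]
```

View pics/w2.png

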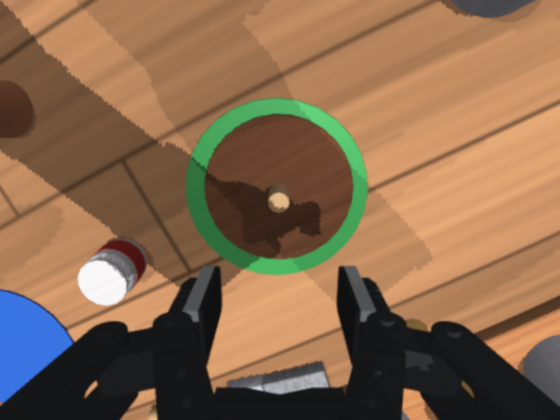

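Peg at (279,202), mat centred at about (277,187): the stand sits flat and centred. On to the copper bell.

>>> send_rows:
  targets:
    - [[0.074,-0.235,-0.02],0]
    - [[0.074,-0.235,-0.02],0]
    - [[0.074,-0.235,-0.02],0]
    - [[0.074,-0.235,-0.02],0]
    - [[0.074,-0.235,-0.02],0]
    - [[0.074,-0.235,-0.02],0]
    - [[0.074,-0.235,-0.02],0]

```text
clock: 6.2
tcp_pos: [0.4364, -0.0162, 0.1878]
eef_rot: [-0.706, -3.061, -0.0]
contact_force: [0.6, 1.1, 0.3]
opening: 0.0499
grasp_force: 0.0
```

```bash
python3 - <<'E'
from h import *
import numpy as np
# stand from previous picture (pose then)
p=imaging.camera_params("wrist");T=np.eye(4);T[:3,:3]=R.from_rotvec([-0.708,-3.06,0.001]).as_matrix();T[:3,3]=[.605,.1614,.1677];T=T@p["T_tool_cam"]
q=cv2.undistortPoints(np.array([[[279,202.]]]),K(p),p["distortion"])[0,0];d=T[:3,:3]@[q[0],q[1],1];print("stand",T[:3,3]+d*(.054-T[2,3])/d[2])
im=imaging.camera("wrist")[:,:,::-1];print(sensors.read_state()["tcp_pos"],pix("wrist",[.435,-.0183,.072]))
cv2.imwrite("pics/w3.png",cv2.resize(im[100:320,150:410],(780,660))[:600])
E
```

```text
stand [0.60159249 0.16266039 0.054     ]
[ 0.43631951 -0.01626909  0.18779587] [276.1520229 205.5360923]
```

View pics/w3.png

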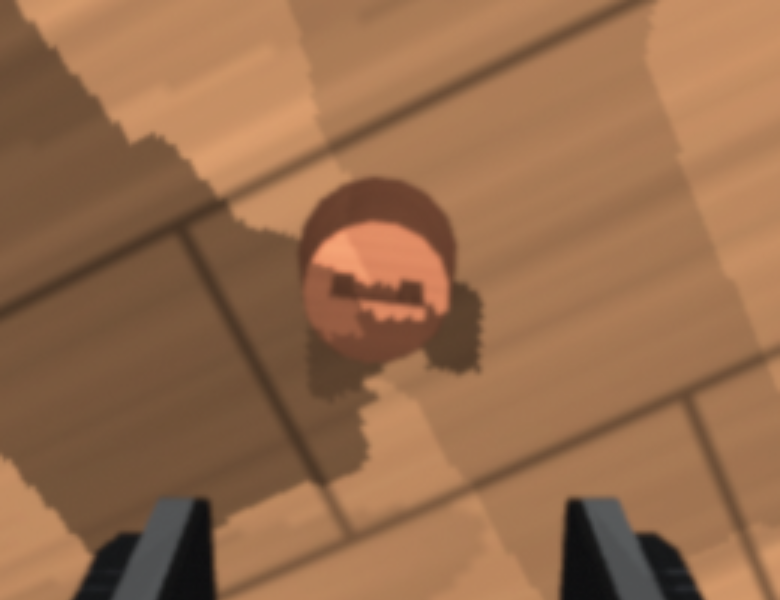

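The crown is centred at crop (377,291), with strap posts at (342,283) and (412,292). So the strap runs along tool y, about 7° off, and I need a turn of roughly 90°.

```bash
python3 - <<'E'
from h import *
w=world("wrist",(275.7,197),.046);print(w,shift(w[:2],.16),sensors.read_state()["joints"].round(2))
E
```

```text
[ 0.43515929 -0.01899621  0.046     ] [-0.00016804 -0.00295512  0.02779627] [-0.11  0.28  0.05  2.1  -0.02  0.77  1.07]
```

>>> send_rows:
  targets:
    - [[0,-0.003,0.02],10]
    - [[0,-0.003,0.02],20]
    - [[0,-0.003,0.02],30]
    - [[0,-0.003,0.02],40]
    - [[0,-0.003,0.02],50]
    - [[0,-0.003,0.02],60]
    - [[0,-0.003,0.02],70]
    - [[0,-0.003,0.02],80]
    - [[0,-0.003,0.02],90]
    - [[0,-0.003,0.02],97]

```text
clock: 7.5
tcp_pos: [0.4349, -0.0191, 0.1679]
eef_rot: [2.764, 1.493, -0.001]
contact_force: [-0.3, 0.5, -0.2]
opening: 0.05
grasp_force: 0.0
```

>>> send_rows:
  targets:
    - [[0,0,0],0]
    - [[0,0,0],0]

```text
clock: 7.75
tcp_pos: [0.4346, -0.0195, 0.1681]
eef_rot: [2.759, 1.503, -0.001]
contact_force: [-0.6, 0.1, -0.1]
opening: 0.0501
grasp_force: 0.0
```

```bash
python3 - <<'E'
from h import *
X=[.4352,-.019]
print(shift(X,.065),sensors.read_state()["joints"].round(2),pix("wrist",X+[.072]),pix("wrist",X+[.046]))
im=imaging.camera("wrist")[:,:,::-1]
cv2.imwrite("pics/w4.png",cv2.resize(im[100:300,150:410],(780,600)))
E
```

```text
[0.00076813 0.00027095 0.10309512] [-0.44  0.34  0.5   2.14 -0.25  0.72 -0.34] [278.71417762 212.92632916] [278.72342543 202.54791287]
```

View pics/w4.png

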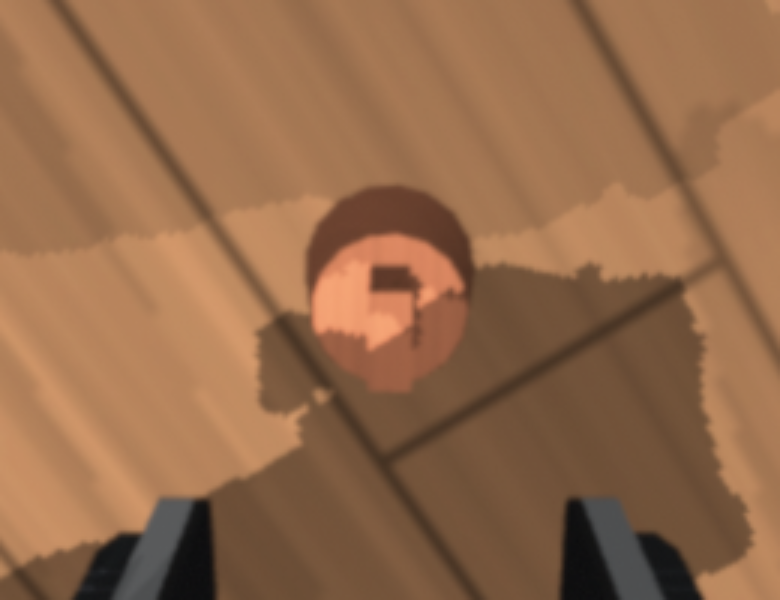

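The strap is now vertical in the picture, centred at crop (391,341), which is 1 mm from the prediction. Descend and grip.

>>> send_rows:
  targets:
    - [[0.001,0.001,0.05],0]
    - [[0.001,0.001,0.095],0]
    - [[0.001,0.001,0.118],0]
    - [[0.001,0.001,0.118],0]
    - [[0.001,0.001,0.118],0]

```text
clock: 8.43
tcp_pos: [0.4363, -0.0197, 0.051]
eef_rot: [2.761, 1.498, 0.001]
contact_force: [0.8, -0.3, -0.7]
opening: 0.0495
grasp_force: 0.0
```

>>> send_rows:
  targets:
    - [[0,0,0],0]
    - [[0,0,0],0]
    - [[0,0,0],0]
    - [[0,0,0],0]
    - [[0,0,0],0]
  hand: 0.0

```text
clock: 9.05
tcp_pos: [0.4365, -0.0196, 0.0508]
eef_rot: [2.761, 1.497, 0.002]
contact_force: [0.6, -0.4, 7.2]
opening: 0.0086
grasp_force: 60.4
```

>>> send_rows:
  targets:
    - [[0,0,-0.03],0]
    - [[0,0,-0.08],0]
    - [[0,0,-0.09],0]
    - [[0,0,-0.09],0]

```text
clock: 9.55
tcp_pos: [0.436, -0.0192, 0.1405]
eef_rot: [2.761, 1.499, 0.002]
contact_force: [-0.5, -0.5, -2.4]
opening: 0.0087
grasp_force: 59.4
```

```bash
python3 - <<'E'
from h import *
print(shift([.6016,.1627],.14))
E
```

```text
[0.24276858 0.03979505 0.0007136 ]
```

>>> send_rows:
  targets:
    - [[0.05,0.008,0],0]
    - [[0.1,0.016,0],0]
    - [[0.15,0.024,0],0]
    - [[0.2,0.033,0],0]
    - [[0.243,0.04,0],0]
    - [[0.243,0.04,0],0]
    - [[0.243,0.04,0],0]

```text
clock: 10.42
tcp_pos: [0.6007, 0.1614, 0.1384]
eef_rot: [-2.762, -1.497, 0.005]
contact_force: [-0.1, 0.1, -1.1]
opening: 0.009
grasp_force: 59.3
```

```bash
python3 - <<'E'
from h import *
print(shift([.6016,.1627],.0708))
E
```

```text
[0.00178409 0.00013562 0.06757436]
```

>>> send_rows:
  targets:
    - [[0.001,0,0.025],0]
    - [[0.001,0,0.05],0]
    - [[0.001,0,0.062],0]
    - [[0.001,0,0.066],0]
    - [[0.001,0,0.068],0]
    - [[0.001,0,0.069],0]
    - [[0.001,0,0.069],0]

```text
clock: 11.3
tcp_pos: [0.6026, 0.1633, 0.0717]
eef_rot: [2.761, 1.498, 0.001]
contact_force: [0.5, 0.1, -2.0]
opening: 0.0089
grasp_force: 59.3
```

>>> send_rows:
  targets:
    - [[0,0,0.001],0]
    - [[0,0,0.002],0]
    - [[0,0,0.002],0]

```text
clock: 11.68
tcp_pos: [0.603, 0.1633, 0.0707]
eef_rot: [-2.762, -1.498, -0.003]
contact_force: [-3.1, -0.6, 12.0]
opening: 0.0088
grasp_force: 61.2
```

>>> send_rows:
  targets:
    - [[0,0,-0.001],0]
    - [[0,0,-0.001],0]
    - [[0,0,-0.001],0]
    - [[0,0,-0.05],0]
    - [[0,0,-0.1],0]
    - [[0,0,-0.15],0]
    - [[0,0,-0.15],0]
    - [[0,0,-0.15],0]
  hand: 0.05

```text
clock: 12.68
tcp_pos: [0.602, 0.1633, 0.2187]
eef_rot: [-2.761, -1.498, 0.001]
contact_force: [0.2, 0.7, -0.6]
opening: 0.0499
grasp_force: 0.0
```

```bash
python3 - <<'E'
from h import *
a=imaging.camera("wrist")[:,:,::-1]
cv2.imwrite("pics/w5.png",cv2.resize(a[90:290,150:410],(780,600)))
print(pix("wrist",[.6016,.1627,.092]),pix("wrist",[.6016,.1627,.02]),shift([.529,-.39],.22),sensors.read_state()["joints"].round(2))
E
```

```text
[278.86730835 202.4802257 ] [278.95272534 181.75869643] [-0.50335508  0.24074609 -0.00159065] [-0.66  0.56  0.52  1.61 -0.31  1.06 -0.62]
```

View pics/w5.png

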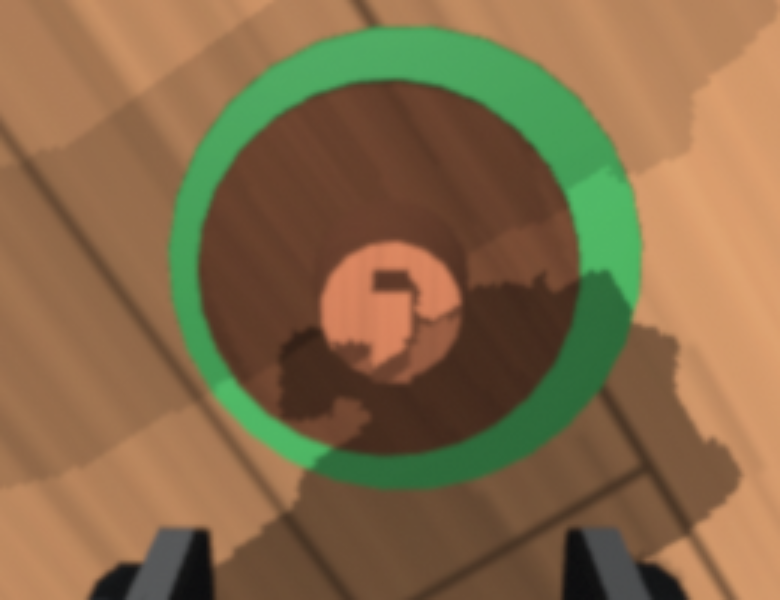

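The copper bell stands centred: crown at crop (391,312), disc centred at (390,268). On to brass.

>>> send_rows:
  targets:
    - [[-0.503,0.24,0],0]
    - [[-0.503,0.24,0],0]
    - [[-0.503,0.24,0],0]
    - [[-0.503,0.24,0],0]
    - [[-0.503,0.24,0],0]
    - [[-0.503,0.24,0],0]
    - [[-0.503,0.24,0],0]
    - [[-0.503,0.24,0],0]
    - [[-0.503,0.24,0],0]
    - [[-0.503,0.24,0],0]

```text
clock: 13.98
tcp_pos: [0.5256, -0.3949, 0.2175]
eef_rot: [-2.767, -1.487, 0.007]
contact_force: [0.7, -0.4, -0.3]
opening: 0.0501
grasp_force: 0.0
```

>>> send_rows:
  targets:
    - [[0,0,0],0]
    - [[0,0,0],0]

```text
clock: 14.22
tcp_pos: [0.5299, -0.3875, 0.2185]
eef_rot: [-2.758, -1.5, -0.0]
contact_force: [0.6, 0.1, 0.5]
opening: 0.0497
grasp_force: 0.0
```

```bash
python3 - <<'E'
from h import *
a=imaging.camera("wrist")[:,:,::-1]
cv2.imwrite("pics/w6.png",cv2.resize(a[90:290,150:410],(780,600)))
print(pix("wrist",[.529,-.39,.105]),pix("wrist",[.529,-.39,.079]),sensors.read_state()["joints"].round(2))
E
```

```text
[279.18883064 210.19185358] [279.18256781 200.71907415] [ 0.27  0.61  0.51  1.52 -0.32  1.1   0.27]
```

View pics/w6.png

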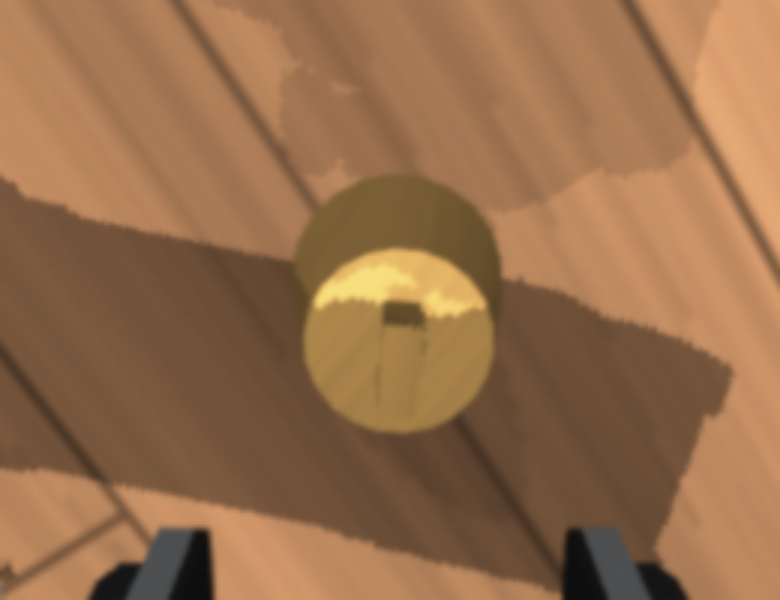

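Brass crown at crop (399,340), strap nearly vertical with about a 4° tilt.

```bash
python3 - <<'E'
from h import *
w=world("wrist",(283.2,203.3),.079);print(w,shift(w[:2],.083))
E
```

```text
[ 0.53055211 -0.39358334  0.079     ] [-0.00491406  0.00388979  0.13582102]
```

>>> send_rows:
  targets:
    - [[-0.005,0.004,0.05],4]
    - [[-0.005,0.004,0.09],4]
    - [[-0.005,0.004,0.12],4]
    - [[-0.005,0.004,0.135],4]
    - [[-0.005,0.004,0.135],4]
    - [[-0.005,0.004,0.135],4]

```text
clock: 15.02
tcp_pos: [0.5305, -0.3961, 0.0857]
eef_rot: [2.81, 1.4, 0.001]
contact_force: [0.1, 0.1, 1.0]
opening: 0.0499
grasp_force: 0.0
```

>>> send_rows:
  targets:
    - [[0,0,0],0]
    - [[0,0,0],0]
    - [[0,0,0],0]
    - [[0,0,0],0]
    - [[0,0,0],0]
  hand: 0.0

```text
clock: 15.65
tcp_pos: [0.5301, -0.396, 0.0847]
eef_rot: [2.812, 1.4, 0.001]
contact_force: [0.4, 0.6, 2.8]
opening: 0.0086
grasp_force: 60.1
```

>>> send_rows:
  targets:
    - [[0,0,-0.05],0]
    - [[0,0,-0.1],0]
    - [[0,0,-0.13],0]
    - [[0,0,-0.13],0]
    - [[0,0,-0.13],0]

```text
clock: 16.27
tcp_pos: [0.5293, -0.395, 0.2127]
eef_rot: [-2.81, -1.4, 0.001]
contact_force: [0.1, -0.4, -3.0]
opening: 0.0084
grasp_force: 59.5
```

```bash
python3 - <<'E'
from h import *
print(shift([.602,.163],.215))
E
```

```text
[ 0.48911173 -0.27815837 -0.00150469]
```

>>> send_rows:
  targets:
    - [[0.05,-0.028,0],0]
    - [[0.1,-0.057,0],0]
    - [[0.15,-0.085,0],0]
    - [[0.2,-0.114,0],0]
    - [[0.25,-0.142,0],0]
    - [[0.3,-0.171,0],0]
    - [[0.35,-0.199,0],0]
    - [[0.4,-0.228,0],0]
    - [[0.45,-0.256,0],0]
    - [[0.487,-0.278,0],0]

```text
clock: 17.52
tcp_pos: [0.6004, 0.1636, 0.2121]
eef_rot: [-2.81, -1.403, 0.005]
contact_force: [0.1, -0.1, -2.1]
opening: 0.0086
grasp_force: 59.4
```

>>> send_rows:
  targets:
    - [[0,0,0],0]
    - [[0,0,0],0]
    - [[0,0,0],0]

```text
clock: 17.9
tcp_pos: [0.6012, 0.1586, 0.2138]
eef_rot: [2.813, 1.397, -0.002]
contact_force: [-0.7, -0.2, -2.0]
opening: 0.0084
grasp_force: 59.4
```

```bash
python3 - <<'E'
from h import *
print(shift([.602,.163],.1047))
E
```

```text
[ 0.00408294 -0.00200676  0.10910121]
```

>>> send_rows:
  targets:
    - [[0.002,-0.002,0.02],0]
    - [[0.002,-0.002,0.04],0]
    - [[0.002,-0.002,0.06],0]
    - [[0.002,-0.002,0.08],0]
    - [[0.002,-0.002,0.095],0]
    - [[0.002,-0.002,0.103],0]
    - [[0.002,-0.002,0.106],0]
    - [[0.002,-0.002,0.108],0]
    - [[0.002,-0.002,0.108],0]

```text
clock: 19.02
tcp_pos: [0.6013, 0.1633, 0.1066]
eef_rot: [2.812, 1.4, 0.001]
contact_force: [-0.2, 0.3, -1.8]
opening: 0.0085
grasp_force: 59.4
```

>>> send_rows:
  targets:
    - [[0,0,0.001],0]
    - [[0,0,0.002],0]
    - [[0,0,0.002],0]

```text
clock: 19.4
tcp_pos: [0.6013, 0.1634, 0.1047]
eef_rot: [-2.812, -1.4, -0.001]
contact_force: [-1.4, -0.1, 2.0]
opening: 0.009
grasp_force: 60.1
```

>>> send_rows:
  targets:
    - [[0,0,0],0]
    - [[0,0,0],0]
    - [[0,0,0],0]
    - [[0,0,-0.05],0]
    - [[0,0,-0.1],0]
    - [[0,0,-0.15],0]
    - [[0,0,-0.15],0]
    - [[0,0,-0.15],0]
  hand: 0.05

```text
clock: 20.4
tcp_pos: [0.6007, 0.1633, 0.2537]
eef_rot: [-2.812, -1.4, 0.001]
contact_force: [-0.4, 0.5, -0.3]
opening: 0.0501
grasp_force: 0.0
```

```bash
python3 - <<'E'
from h import *
a=imaging.camera("wrist")[:,:,::-1]
cv2.imwrite("pics/w7.png",cv2.resize(a[90:290,150:410],(780,600)))
print(pix("wrist",[.602,.163,.099]),pix("wrist",[.602,.163,.02]),shift([.5073,.3961],.255),sensors.read_state()["joints"].round(2))
E
```

```text
[280.45882333 191.99851956] [280.22278866 173.3272586 ] [ 0.12969157 -0.21446438 -0.00179   ] [-0.69  0.54  0.58  1.57 -0.31  1.13 -0.69]
```

View pics/w7.png

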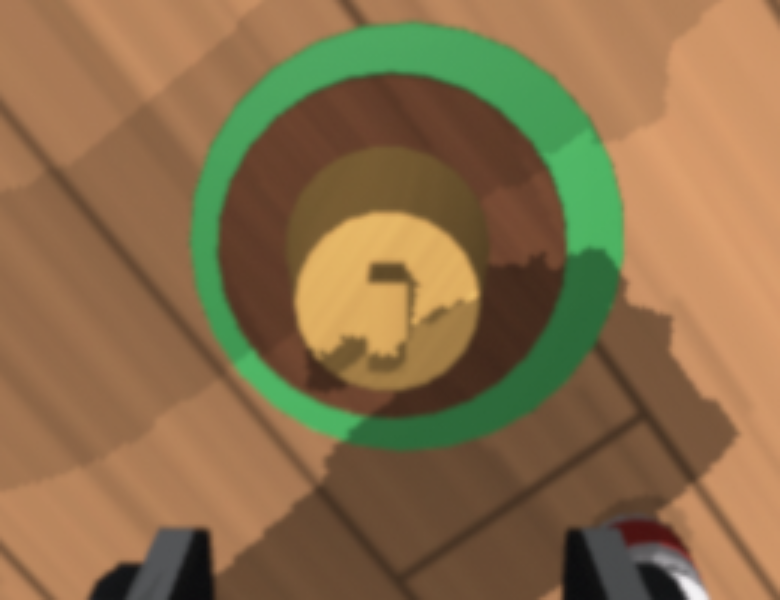

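Brass is seated: crown at crop (387,300), disc at (393,245). On to steel.

>>> send_rows:
  targets:
    - [[0.13,-0.214,-0.002],0]
    - [[0.13,-0.214,-0.002],0]
    - [[0.13,-0.214,-0.002],0]
    - [[0.13,-0.214,-0.002],0]
    - [[0.13,-0.214,-0.002],0]
    - [[0.13,-0.214,-0.002],0]
    - [[0.13,-0.214,-0.002],0]

```text
clock: 21.32
tcp_pos: [0.5094, 0.394, 0.2559]
eef_rot: [2.813, 1.396, -0.001]
contact_force: [-0.5, -0.8, 0.6]
opening: 0.0502
grasp_force: 0.0
```

```bash
python3 - <<'E'
from h import *
a=imaging.camera("wrist")[:,:,::-1]
cv2.imwrite("pics/w8.png",cv2.resize(a[90:290,150:410],(780,600)))
print(pix("wrist",[.5073,.3961,.138]),pix("wrist",[.5073,.3961,.112]),sensors.read_state()["tcp_pos"],sensors.read_state()["joints"].round(2))
E
```

```text
[274.28905729 204.60089746] [274.64994581 195.65488307] [0.50949516 0.39409201 0.2561108 ] [-1.06  0.57  0.58  1.5  -0.32  1.17 -1.08]
```

View pics/w8.png

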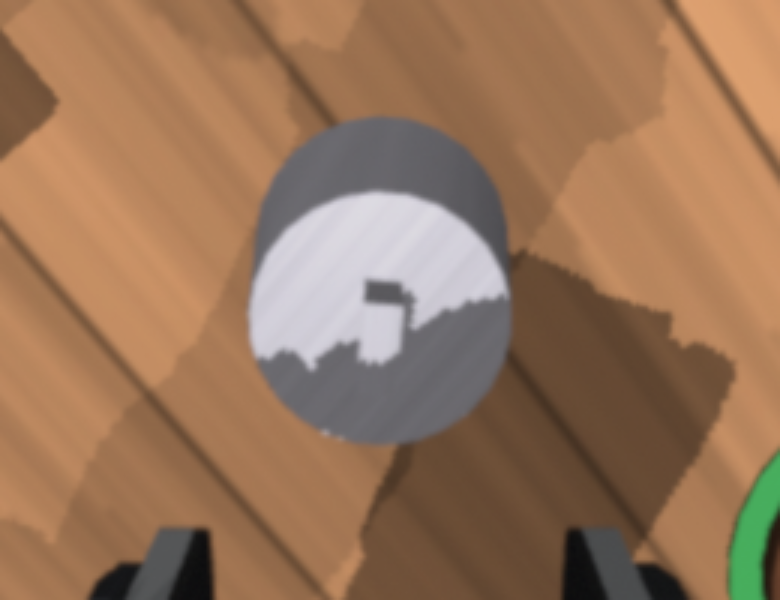

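Steel crown at crop (380,318), strap tilted about 6°.

```bash
python3 - <<'E'
from h import *
w=world("wrist",(276.7,195.8),.112);print(w,shift(w[:2],.117))
E
```

```text
[0.50855755 0.39499119 0.112     ] [ 0.00024181 -0.00135459  0.13911006]
```

>>> send_rows:
  targets:
    - [[0,-0.001,0.05],6]
    - [[0,-0.001,0.09],6]
    - [[0,-0.001,0.12],6]
    - [[0,-0.001,0.138],6]
    - [[0,-0.001,0.138],6]
    - [[0,-0.001,0.138],6]

```text
clock: 22.12
tcp_pos: [0.5088, 0.3965, 0.1196]
eef_rot: [-2.882, -1.25, -0.003]
contact_force: [0.1, -0.4, -0.8]
opening: 0.05
grasp_force: 0.0
```

>>> send_rows:
  targets:
    - [[0,0,0],0]
    - [[0,0,0],0]
    - [[0,0,0],0]
    - [[0,0,0],0]
    - [[0,0,0],0]
  hand: 0.0

```text
clock: 22.75
tcp_pos: [0.5082, 0.3967, 0.1189]
eef_rot: [-2.881, -1.251, -0.002]
contact_force: [0.2, -0.5, 6.8]
opening: 0.0083
grasp_force: 59.7
```

>>> send_rows:
  targets:
    - [[0,0,-0.05],0]
    - [[0,0,-0.1],0]
    - [[0,0,-0.15],0]
    - [[0,0,-0.16],0]
    - [[0,0,-0.16],0]
    - [[0,0,-0.16],0]

```text
clock: 23.5
tcp_pos: [0.5067, 0.3963, 0.276]
eef_rot: [2.881, 1.251, -0.006]
contact_force: [-0.1, 0.2, -4.2]
opening: 0.0086
grasp_force: 59.6
```

```bash
python3 - <<'E'
from h import *
print(shift([.603,.164],.275))
E
```

```text
[-0.10405975  0.2289314   0.00120481]
```

>>> send_rows:
  targets:
    - [[-0.02,0.046,0],0]
    - [[-0.041,0.092,0],0]
    - [[-0.062,0.137,0],0]
    - [[-0.083,0.183,0],0]
    - [[-0.103,0.229,0],0]
    - [[-0.103,0.229,0],0]
    - [[-0.103,0.229,0],0]
    - [[-0.103,0.229,0],0]
    - [[-0.103,0.229,0],0]

```text
clock: 24.62
tcp_pos: [0.6044, 0.1662, 0.2779]
eef_rot: [-2.88, -1.254, 0.001]
contact_force: [0.1, -0.3, -3.6]
opening: 0.0082
grasp_force: 59.5
```

```bash
python3 - <<'E'
from h import *
print(shift([.603,.164],.1389))
E
```

```text
[-0.00248976  0.00055889  0.13901008]
```

>>> send_rows:
  targets:
    - [[-0.001,0,0.02],0]
    - [[-0.001,0,0.04],0]
    - [[-0.001,0,0.06],0]
    - [[-0.001,0,0.08],0]
    - [[-0.001,0,0.1],0]
    - [[-0.001,0,0.12],0]
    - [[-0.001,0,0.13],0]
    - [[-0.001,0,0.134],0]
    - [[-0.001,0,0.136],0]
    - [[-0.001,0,0.136],0]

```text
clock: 25.88
tcp_pos: [0.6044, 0.1643, 0.1428]
eef_rot: [2.882, 1.251, 0.001]
contact_force: [0.5, 0.7, -3.7]
opening: 0.0087
grasp_force: 59.5
```

>>> send_rows:
  targets:
    - [[0,0,0.001],0]
    - [[0,0,0.002],0]
    - [[0,0,0.002],0]

```text
clock: 26.25
tcp_pos: [0.6041, 0.1642, 0.1403]
eef_rot: [-2.882, -1.251, -0.0]
contact_force: [0.4, 0.3, -4.1]
opening: 0.0085
grasp_force: 59.5
```

>>> send_rows:
  targets:
    - [[0,0,0.001],0]
    - [[0,0,0.002],0]
    - [[0,0,0.002],0]

```text
clock: 26.62
tcp_pos: [0.6046, 0.1641, 0.139]
eef_rot: [2.882, 1.251, 0.002]
contact_force: [0.1, 0.0, 3.7]
opening: 0.0088
grasp_force: 60.6
```

Contact (the force went from -4 to +4 N). Release and rise.

>>> send_rows:
  targets:
    - [[0,0,0],0]
    - [[0,0,0],0]
    - [[0,0,0],0]
    - [[0,0,-0.05],0]
    - [[0,0,-0.1],0]
    - [[0,0,-0.15],0]
    - [[0,0,-0.15],0]
    - [[0,0,-0.15],0]
  hand: 0.05

```text
clock: 27.62
tcp_pos: [0.6039, 0.1643, 0.2879]
eef_rot: [-2.881, -1.251, 0.001]
contact_force: [-0.4, 0.4, -1.3]
opening: 0.0497
grasp_force: 0.0
```

```bash
python3 - <<'E'
from h import *
a=imaging.camera("wrist")[:,:,::-1];b=imaging.camera("scene")[:,:,::-1]
cv2.imwrite("pics/w9.png",np.hstack([cv2.resize(a[40:280,140:420],(400,343)),cv2.resize(b[100:271,250:450],(400,343))]))
X=[.603,.164];print(pix("wrist",X+[.132]),pix("wrist",X+[.02]))
E
```

```text
[278.36637788 193.12652018] [278.58977036 168.41431178]
```

View pics/w9.png

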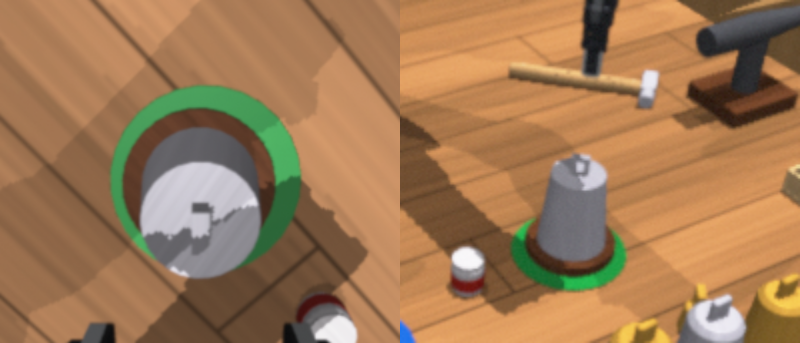

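The steel bell stands upright and centred: crown at x≈200, disc centre at x≈199 in the left view. The tin is untouched. Handing in.

```bash
python3 -c "
from station import workorder;print(workorder.close_job())"
```

```text
the job is handed in; nothing more can be done
None
```

The job is handed in: the stand is on the green mat with the copper, brass and steel bells nested upright and centred on it. I never touched the iron bell or the rivet tin. The close-out call gave no verdict, so I'm going by the final pictures and contact forces.

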